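# Load the culture flask on the shaker and fit its hold-down cover

## Task

Clear the slide case out of the shaker's cradle and lay it flat on the free bench top, then lay the culture flask flat between the cradle's stops, along the shaker. Then fit the blue hold-down cover over it: lower the cover level, held in the gripper until both guide pins are well through its holes (do not drop it on), so that it ends fully home on both pin shoulders. Keep the flask flat all the while, and do not disturb the other things on the bench.

Things in the scene. Friction and masses are not known exactly. Their poses are not given: they have to be found in the camera images.
- shaker: Flask shaker fixed to the bench: white base, aluminium deck 210 x 122 mm (x, y) whose top is 46 mm above the bench. Origin on the bench under its centre; x along its length (through both guide pins), z up. On the deck: a cradle of six blue stops and two upright steel guide pins at x = +80 and -80 mm. Place and yaw vary.
- cradle (a point): Centre of the cradle floor, on the deck (46 mm above the bench); axes as the shaker's. Blue stops 10 mm high: an end stop at each end, inner faces at x = +-54 mm, 36 mm long in y; side stops with inner faces at y = +-28.5 mm, only at x = +-36 to +-50 mm, so the sides are open in the middle.
- seat (a point): Point midway between the two guide pins at the height of their shoulders, 74 mm above the bench: here the underside centre of the seated cover comes to lie; axes as the shaker's.
- pin_a (a point): Tip of the guide pin at the shaker's +x end, 100 mm above the bench. Pin: dark shoulder 24 mm in diameter up to 74 mm above the bench, then a bright pin 12 mm in diameter, straight for 17 mm, tapering to 5 mm at the tip.
- pin_b (a point): Tip of the like guide pin at the shaker's -x end, 100 mm above the bench.
- cover: Loose hold-down cover: blue plate 196 x 84 x 8 mm (x, y, z), 0.2 to 0.4 kg, balanced, flat on the bench. Origin: centre of its underside; x along its length, z up. Round through holes 14.4 mm wide at x = +80 and -80 mm, two rectangular windows, and a black bridge handle across the middle. It may go on either way round.
- handle (a point): Centre of the cover's black handle bar, 38 mm above the cover's underside; axes as the cover's. The bar is 18 mm wide (x), 66 mm long (y), 16 mm high, on two posts at y = +-25 mm. Grip it across its 18 mm (along the cover's x).
- flask: Clear culture flask with pink contents and a cap, 101 x 50 x 22 mm, 60 g, lying flat. Origin: centre of its underside; x along its length, cap at +x, z up. The flat body, x = -51 to +11 mm, is 50 mm wide and 22 mm high: grip it across the 50 mm, at about x = -18 mm. Neck and cap are 28 mm wide, 26 mm high. Either way round in the cradle.
- slide_case: Small dark flat case 37 x 82 x 14 mm (x, y, z), 50 g, lying in the shaker's cradle at the start, its length along the shaker. Origin: centre of its underside; y along its length, z up. Grip across its 37 mm.
- tube: Bystander: upright 50 ml tube with orange cap, 34 mm in diameter, 108 mm high, beside the cover. Origin: centre of its underside.
- amber_bottle: Bystander: brown bottle, 52 mm in diameter, 98 mm high, beyond the end of the flask that is away from the cap. Origin: centre of its underside.
- beaker: Bystander: small clear beaker, 46 mm in diameter, 59 mm high, near the flask's cap. Origin: centre of its underside.
- jar: Bystander: white jar with red cap, 68 mm in diameter, 88 mm high, beyond the far end of the shaker. Origin: centre of its underside.
- counter: Bystander: round hand counter, 63 x 62 x 26 mm, beyond the far end of the cover. Origin: centre of its underside.
- marker: Bystander: blue marker pen lying along its y axis, 15 x 134 x 12 mm. Origin: centre of its underside.
- adapter: Bystander: black power brick 47 x 131 x 30 mm (x, y, z). Origin: centre of its underside.

How it is judged:
On the way, in this order (a step that is already met when the one before it is completed fails the run):
1. the flask lies flat in the cradle and has been let go (x of flask in the frame of cradle between -0.01 and 0.01 m and y of flask in the frame of cradle between -0.01 and 0.01 m and z of flask in the frame of cradle between -0.004 and 0.004 m and angle between the x axis of flask and the x axis of shaker, either way round below 0.2 rad and angle between flask's own z axis and vertical below 0.08 rad and contact force between the fingers and flask below 0.1 N), for 0.2 s.
2. the cover, held in the gripper and level, is partly lowered on both pins (its underside 3 to 16 mm above the shoulders) (horizontal distance between cover and seat below 0.005 m and z of cover in the frame of seat between 0.003 and 0.016 m and angle between the x axis of cover and the x axis of shaker, either way round below 0.06 rad and angle between cover's own z axis and vertical below 0.1 rad and contact force between the fingers and cover above 1 N), for 0.04 s.
At the end, for the whole second after the job is handed in: Flask flat on the cradle floor (4 mm in height, 10 mm from centre each way, 0.2 rad in yaw); cover on both shoulders over it (2.5 mm in height, 4 mm off centre, 0.03 rad level, 0.04 rad aligned); either way round. Slide case flat on the bench top (6 mm, 0.1 rad). All at rest (x of flask in the frame of cradle between -0.01 and 0.01 m and y of flask in the frame of cradle between -0.01 and 0.01 m and z of flask in the frame of cradle between -0.004 and 0.004 m and angle between the x axis of flask and the x axis of shaker, either way round below 0.2 rad and angle between flask's own z axis and vertical below 0.08 rad and horizontal distance between cover and seat below 0.004 m and z of cover in the frame of seat between -0.0025 and 0.0025 m and angle between the x axis of cover and the x axis of shaker, either way round below 0.04 rad and angle between cover's own z axis and vertical below 0.03 rad and height (world z) of slide_case between -0.006 and 0.006 m and angle between slide_case's own z axis and vertical below 0.1 rad and linear speed of each of cover, flask, slide_case below 0.02 m/s); the robot touches nothing.
It fails at once if a bystander is shoved more than 30 mm (distance of any of tube, amber_bottle, beaker, jar, counter, marker, adapter from where it was at the start of the episode above 0.03 m).
It fails at once if a bystander is tipped over (angle between any of tube, amber_bottle, beaker, jar, counter, marker, adapter's own z axis and vertical above 0.6 rad).
It fails at once if the flask is tipped by more than 0.5 rad (angle between flask's own z axis and vertical above 0.5 rad).
It also fails if it takes over 72 s, if anything falls off the work surface, if the arm or the gripper's body presses on something with over 40 N, if the wrist force passes 120 N, or if a joint passes its speed limit or range.

## Robot

A 6-joint arm with a two-finger parallel gripper is mounted at the origin on a cart in front of the work surface, level with it; the furniture and walls round the work are solid. World frame = base frame: x ahead of the robot, y to its left, z up, the work surface at z = 0. Lengths are in m, angles in rad, forces in N, time in s.
With the tool pointing down it reaches from about 0.3 to 0.875 m from the base axis. Payload 6.4 kg.
Tool frame: the origin (TCP) lies at the very end of the fingers, on their centre line; the grasp point (between the pads) lies 19 mm behind it; z points along the fingers, y is the line along which they close (so a half turn about z gives the same grasp; the last joint's range is limited). The gripper opens to 85 mm and grips with 20 to 120 N. Pads are 22 mm wide; open, the fingers measure 114 mm over their backs; the gripper's body (76 mm by 85 mm) begins 54 mm behind the grasp point. The pads swing forward as they close: fully open they stand 13 mm farther back than shut.
Start: joints at [0.905, 0.181, 1.607, -0, 1.354, -0.206], TCP at [0.255, 0.515, 0.231] pointing down, gripper open.
Joint ranges: [-2.99, 2.99], [-0.89, 2.07], [0.3, 2.58], [-1.14, 4.28], [0, 2.63], [-3.12, 3.12]. Speed limits (rad/s): [2.57, 2.57, 3.01, 3.14, 3.14, 3.14].

## Interface

Orientations are given as a unit quaternion [w, x, y, z].
In Python, from bench import telemetry, camera, ctrl, spotter gives the robot as it stands.
- The arm moves only by the tool send_rows, never from a script. Its argument "series" is a list of rows, each a list of 3 entries, a list of its own where there are three numbers: the turn, a rotation vector about the world's x, y, z in degrees, then the shift along the world's x, y, z in mm, then the closure, from -1 (fully open) to 1 (shut), so that 0 is half open. In form: [[[rx, ry, rz], [dx, dy, dz], gripper], ...]. A call has 1 to 10 rows; each row is the pose to reach, as a shift and turn from the pose commanded when the call began; what a row does not reach only later rows make up. A row lasts 1/8 s, in which the tool goes at most 62.5 mm and 10.7 degrees, less where a joint would pass 70% of its speed; a pose out of reach is approached as far as the arm can. A call with a gripper value outside its range is refused whole. The fingers move at their own pace and stop on an object; the grip force is fixed at half the most. Time passes only in rows, so rows that repeat a pose let the fingers close. It gives the time, the measured TCP pose, the force, the opening and the grip force at its end, in the units of the state.
- telemetry.get_obs(): the state, without advancing time (a new reading comes with each control period).
- camera(name): name is "scene" or "top"; returns a dict with "pixels" (420x560x3 uint8, red, green, blue), "camera_matrix" (3x3 intrinsics, pixels), "xyz" and "orientation" of the camera in the world. Camera axes: x right, y up, looking along -z (the intrinsics and any distortion apply to the point x, -y, -z); pixel columns grow to the right and rows downward; lengths in m; the calibration is good to about 2 mm. A picture is of the moment at which its call begins. There is no depth.
- ctrl.hand_in(): hands the job in; it is judged then, once.
Trained networks look in the newest picture that a camera, given by its name, has taken for a name from the list of things; names that differ only in an ending like _2 or _b are one class to them, and where a whole thing is asked for, a point or a joint stands for the part that bears it (a point fixed in the world has none). Each returns a list of dicts, best first, with "conf" (0 to 1); they miss things now and then, are a little off and sometimes report something else, mostly with a low value. They report only what shows in the picture. A call takes as long as a camera call.
- spotter.boxes_of(thing, camera): "xyz" ([x, y, z] in m, in world coordinates, good to about 4 mm: the middle of the surface that is visible of it).
- spotter.landmark_of(thing, camera): "xyz" ([x, y, z] in m, in world coordinates, good to about 4 mm: a listed point, or the origin of a listed thing).
The state is a dict: "time_s": time; "q": joint angles; "dq": joint speeds; "joint_efforts": joint torques, N m; "eef_pos": TCP position; "eef_rot": TCP orientation; "wrist_force": force on the tool from outside, world axes, zero at the start; "torque": the same for the moment, N m; "opening": opening from 0.0 (shut) to 1.0 (fully open); "grasp_force": force on a finger pad.
Only numpy, scipy, OpenCV 4.12 (cv2) and the standard library are available. Lean on these libraries where they do the work, as an engineer would, in place of code of your own. Each camera call takes 0.05 s, during which the arm holds its last target. There are 200 camera calls.

## Working session

There is one attempt and no reset: what is moved stays moved. The work goes in short steps, Python scripts to look and compute and a tool call to move; the robot and the scene stay as the last step left them, time stands still between calls to the robot, and variables do not carry over. Pictures are saved under pics/ and viewed, at most 10 in all, crops included, and the job is handed in when it is done.

Besides the shell and the picture viewer there is one more tool, called as a command line: name --argument value ..., lists and objects as JSON in quotes. send_rows: Moves the arm, as the interface text tells. Its arguments: {"type":"object","properties":{"series":{"type":"array","items":{"type":"array"}}},"required":["series"]}

```bash
mkdir -p pics
cat > h.py <<'E'
import numpy as np, cv2
from bench import telemetry, camera, ctrl, spotter
from scipy.spatial.transform import Rotation as R
def shot(cam,fn=None):
    d=camera(cam)
    if fn: cv2.imwrite('pics/'+fn,cv2.cvtColor(d['pixels'],cv2.COLOR_RGB2BGR))
    return d
def rot(d):
    q=d['orientation']; return R.from_quat([q[1],q[2],q[3],q[0]]).as_matrix()
def ray(d,u,v,z):
    K=np.array(d['camera_matrix']); p=np.linalg.solve(K,[u,v,1.]); w=rot(d)@[p[0],-p[1],-p[2]]
    c=np.array(d['xyz']); return c+w*(z-c[2])/w[2]
def proj(d,X):
    p=rot(d).T@(np.array(X)-np.array(d['xyz'])); q=np.array(d['camera_matrix'])@[p[0],-p[1],-p[2]]; return q[:2]/q[2]
E
python3 - <<'E'
from h import *
for c in ('top','scene'):
    d=shot(c,c+'1.png'); print(c,[k for k in d],d['xyz'],d['orientation'],np.array(d['camera_matrix']).round(1).tolist())
    for n in 'shaker cradle seat pin_a cover handle flask slide_case tube amber_bottle beaker jar counter marker adapter'.split():
        r=spotter.landmark_of(n,c); print(n,[(np.round(x['xyz'],4).tolist(),round(x['conf'],2)) for x in r[:3]])
print(telemetry.get_obs())
E
```

```text
top ['pixels', 'camera_matrix', 'xyz', 'orientation'] [0.45748317 0.15339824 1.16545165] [ 0.70808058  0.03193304 -0.04809281 -0.7037679 ] [[456.4, 0.0, 281.9], [0.0, 456.4, 209.4], [0.0, 0.0, 1.0]]
shaker [([0.5045, 0.1113, 0.0016], 0.97), ([0.5941, 0.4303, 0.0016], 0.45)]
cradle [([0.5034, 0.108, 0.0462], 0.75)]
seat [([0.5032, 0.11, 0.0761], 0.86)]
pin_a [([0.428, 0.0883, 0.1001], 0.92), ([0.5802, 0.1259, 0.1], 0.72)]
cover [([0.5152, -0.1471, -0.0007], 0.58)]
handle [([0.5148, -0.1515, 0.0421], 0.6)]
flask [([0.5417, 0.3649, 0.0012], 0.73), ([0.4456, 0.3526, -0.0035], 0.35)]
slide_case [([0.4998, 0.1124, 0.0472], 0.83), ([0.4297, 0.0888, 0.0991], 0.72), ([0.5045, 0.1156, 0.0009], 0.7)]
tube [([0.4618, -0.0816, 0.0005], 0.48)]
amber_bottle [([0.5915, 0.4313, -0.0011], 0.74), ([0.4444, 0.3516, 0.0019], 0.71)]
beaker [([0.5913, 0.4344, -0.0008], 0.54)]
jar [([0.6564, 0.1705, -0.0008], 0.81), ([0.6973, 0.2441, 0.0028], 0.7)]
counter [([0.6436, -0.0842, 0.0024], 0.73), ([0.515, -0.1523, 0.0438], 0.52), ([0.466, -0.0834, 0.0001], 0.3)]
marker [([0.6973, 0.2415, 0.0002], 0.66), ([0.465,
[... 1212 characters left out ...]
6], 0.74)]
{'time_s': 1.6, 'q': array([ 9.04697923e-01,  1.80869837e-01,  1.60696943e+00,  1.72194660e-05,
        1.35377887e+00, -2.06298518e-01]), 'dq': array([ 0.00219474,  0.00115653,  0.00089236,  0.00093047,  0.00049347,
       -0.00148785]), 'joint_efforts': array([-3.20365166e-05, -4.44844937e+01, -3.51667964e+01, -3.01826822e-04,
        1.00982768e-03, -1.68180657e-05]), 'eef_pos': array([0.25516554, 0.5153171 , 0.23126395]), 'eef_rot': array([-1.30049907e-05,  2.27881906e-01,  9.73688778e-01, -7.99887567e-06]), 'wrist_force': array([-0.08492874,  0.28395229,  0.56156267]), 'torque': array([-0.01305901, -0.00409859,  0.01502861]), 'grasp_force': 0.0, 'opening': 1.0031861333900518}
```

View top.

View pics/top1.png

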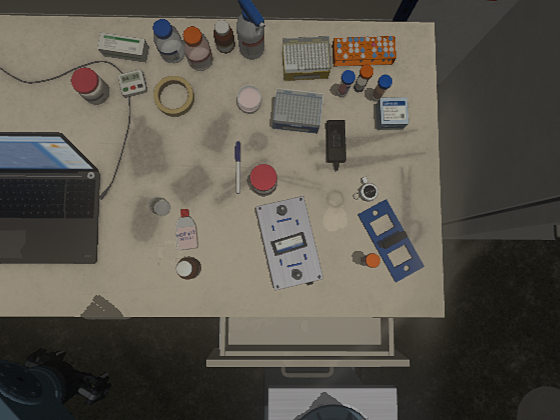

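View pics/scene1.png

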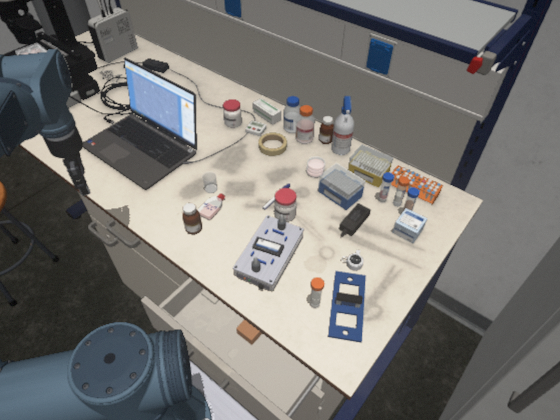

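```bash
cat > m.py <<'E'
import cv2,numpy as np
im=cv2.imread('pics/top1.png')
def c(x,y,w,h,s): return cv2.resize(im[y:y+h,x:x+w],(w*s,h*s),interpolation=cv2.INTER_CUBIC)
a=c(250,190,78,100,6); b=c(165,200,50,50,6); e=c(352,196,76,88,4)
o=np.zeros((600,780,3),np.uint8); o[:600,:468]=a; o[:300,468:768]=b; e=e[:300,:300]; 
o[300:300+e.shape[0],468:468+e.shape[1]]=e
cv2.imwrite('pics/crop1.png',o)
hsv=cv2.cvtColor(im,cv2.COLOR_BGR2HSV)
m=cv2.inRange(hsv[190:290,345:435],(100,120,40),(130,255,255))
m=cv2.morphologyEx(m,cv2.MORPH_CLOSE,np.ones((3,3)))
cs,_=cv2.findContours(m,cv2.RETR_EXTERNAL,cv2.CHAIN_APPROX_NONE); k=max(cs,key=cv2.contourArea)+[345,190]
r=cv2.minAreaRect(k); print(r,cv2.boxPoints(r).tolist())
E
python3 m.py
```

```text
((390.3726806640625, 240.07077026367188), (77.02296447753906, 31.469661712646484), 60.945396423339844) [[357.9151306152344, 214.04718017578125], [385.4245910644531, 198.76416015625], [422.8302307128906, 266.0943603515625], [395.3207702636719, 281.37738037109375]]
```

View pics/crop1.png

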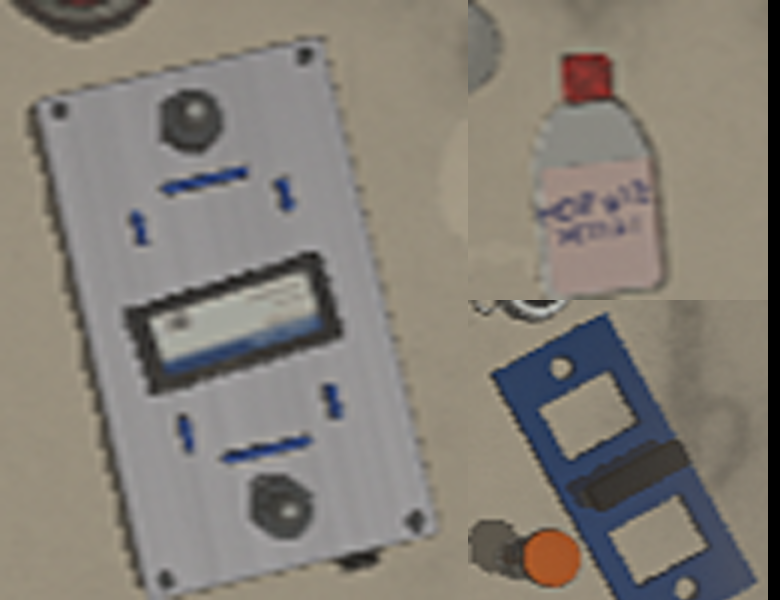

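```bash
cat > m2.py <<'E'
from h import *
d=shot('top')
def A(x,y):return 250+x/6-.4,190+y/6-.4
def B(x,y):return 165+(x-468)/6-.4,200+y/6-.4
def C(x,y):return 352+(x-468)/4-.4,196+(y-300)/4-.4
def show(n,ps):
    P=np.array(ps)[:,:2]; v=P[-1]-P[0]
    print(n,P.round(4).tolist(),'mean',P.mean(0).round(4),'ang',np.degrees(np.arctan2(v[1],v[0])).round(2),'len',np.linalg.norm(v).round(4))
show('pins',[ray(d,*A(288,512),.1),ray(d,*A(197,108),.1)])
show('ends',[ray(d,*A(267,449),.056),ray(d,*A(204,181),.056)])
s=[ray(d,*A(*p),.046) for p in ((165,580),(415,520),(60,110),(305,55))]
show('screws',s); show('scL',[s[0],s[2]]); show('scR',[s[1],s[3]])
c=[ray(d,*A(*p),.060) for p in ((152,393),(343,337),(318,253),(125,310))]
show('case',c);show('caseL',[c[0],c[1]]);show('caseL2',[c[3],c[2]]);show('caseW',[c[0],c[3]])
show('flask',[ray(d,*B(605,290),.022),ray(d,*B(597,170),.022),ray(d,*B(586,77),.026)])
show('cover',[ray(d,*C(686,588),.008),ray(d,*C(562,369),.008)])
show('coverbox',[ray(d,u,v,.008) for u,v in ((357.9,214),(385.4,198.8),(422.8,266.1),(395.3,281.4))])
show('handle',[ray(d,*C(630,476),.046)]*2)
print(R.from_quat([.2278819,.973688778,0,0]).as_matrix().round(3))
E
python3 m2.py
```

```text
pins [[0.4264, 0.0923], [0.583, 0.1282]] mean [0.5047 0.1102] ang 12.89 len 0.1607
ends [[0.4502, 0.0983], [0.5583, 0.1241]] mean [0.5042 0.1112] ang 13.44 len 0.1112
screws [[0.3974, 0.1389], [0.4218, 0.0377], [0.5881, 0.1832], [0.6117, 0.0824]] mean [0.5048 0.1105] ang -14.78 len 0.2216
scL [[0.3974, 0.1389], [0.5881, 0.1832]] mean [0.4928 0.1611] ang 13.08 len 0.1958
scR [[0.4218, 0.0377], [0.6117, 0.0824]] mean [0.5168 0.06  ] ang 13.24 len 0.1951
case [[0.4723, 0.1447], [0.4952, 0.0679], [0.529, 0.078], [0.5055, 0.1558]] mean [0.5005 0.1116] ang 18.47 len 0.035
caseL [[0.4723, 0.1447], [0.4952, 0.0679]] mean [0.4838 0.1063] ang -73.43 len 0.0802
caseL2 [[0.5055, 0.1558], [0.529, 0.078]] mean [0.5173 0.1169] ang -73.22 len 0.0813
caseW [[0.4723, 0.1447], [0.5055, 0.1558]] mean [0.4889 0.1503] ang 18.47 len 0.035
flask [[0.4895, 0.3621], [0.5392, 0.3668], [0.5777, 0.3717]] mean [0.5355 0.3669] ang 6.23 len 0.0888
cover [[0.4432, -0.188], [0.5821, -0.1116]] mean [ 0.5126 -0.1498] ang 28.8 len 0.1585
coverbox [[0.5788, -0.0673], [0.6186, -0.1389], [0.4472, -0.2307], [0.4086, -0.1596]] mean [ 0.5133 -0.1492] ang -151.53 len 0.1937
handle [[0.512, -0.1438], [0.512, -0.1438]] mean [ 0.512  -0.1438] ang 0.0 len 0.0
[[-0.896  0.444  0.   ]
 [ 0.444  0.896  0.   ]
 [ 0.     0.    -1.   ]]
```

send_rows --series '[[[0,0,-10],[50,-40,0],-0.3],[[0,0,-20],[80,-90,0],-0.3],[[0,0,-30],[110,-140,0],-0.3],[[0,0,-46.3],[245,-403,-90],-0.3],[[0,0,-46.3],[245,-403,-90],-0.3],[[0,0,-46.3],[245,-403,-90],-0.3],[[0,0,-46.3],[245,-403,-90],-0.3],[[0,0,-46.3],[245,-403,-90],-0.3],[[0,0,-46.3],[245,-403,-90],-0.3],[[0,0,-46.3],[245,-403,-90],-0.3]]'

```text
time_s: 2.9
eef_pos: [0.5, 0.1124, 0.1413]
eef_rot: [-0.0, 0.593, 0.805, 0.0]
wrist_force: [-0.3, 0.9, 0.0]
opening: 0.649
grasp_force: 0.0
```

send_rows --series '[[[0,0,0],[0,0,-40],-0.3],[[0,0,0],[0,0,-70],-0.3],[[0,0,0],[0,0,-88],-0.3],[[0,0,0],[0,0,-91],-0.3],[[0,0,0],[0,0,-91],-0.3],[[0,0,0],[0,0,-91],1],[[0,0,0],[0,0,-91],1],[[0,0,0],[0,0,-91],1],[[0,0,0],[0,0,-91],1],[[0,0,0],[0,0,-91],1]]'

```text
time_s: 4.15
eef_pos: [0.5015, 0.1124, 0.0519]
eef_rot: [0.001, 0.592, 0.806, 0.001]
wrist_force: [-0.7, 2.1, 5.9]
opening: 0.398
grasp_force: 60.2
```

send_rows --series '[[[0,0,0],[0,0,30],1],[[0,0,0],[0,0,80],1],[[0,0,0],[0,60,80],1],[[0,0,0],[0,110,80],1],[[0,0,0],[0,132,60],1],[[0,0,0],[0,132,10],1],[[0,0,0],[0,132,-25],1],[[0,0,0],[0,132,-40],1],[[0,0,0],[0,132,-45],1],[[0,0,0],[0,132,-45],1]]'

```text
time_s: 5.4
eef_pos: [0.5014, 0.2445, 0.0068]
eef_rot: [0.001, 0.592, 0.806, 0.001]
wrist_force: [0.9, 0.2, 0.1]
opening: 0.397
grasp_force: 60.0
```

send_rows --series '[[[0,0,0],[0,0,-0.5],1],[[0,0,0],[0,0,-0.5],0],[[0,0,0],[0,0,-0.5],-0.2],[[0,0,0],[0,0,-0.5],-0.3],[[0,0,0],[0,0,40],-0.3],[[0,0,0],[0,0,100],-0.3],[[0,0,20],[0,20,130],-1],[[0,0,40],[21,120,130],-1],[[0,0,60],[21,120,130],-1],[[0,0,79],[21,120,130],-1]]'

```text
time_s: 6.65
eef_pos: [0.5211, 0.3671, 0.1353]
eef_rot: [0.0, 0.252, 0.968, 0.001]
wrist_force: [0.3, -0.3, 0.6]
opening: 1.001
grasp_force: 0.0
```

Run:
```python
from h import *
o=telemetry.get_obs(); print(o['time_s'],o['eef_pos'],o['eef_rot'],o['opening'],o['wrist_force'])
d=shot('scene','s2.png'); print([(x['xyz'],x['conf']) for x in spotter.landmark_of('slide_case','scene')[:2]])
a=d['pixels'][130:330,130:330,::-1]; cv2.imwrite('pics/s2c.png',cv2.resize(a,(600,600),interpolation=cv2.INTER_CUBIC))
```

```text
6.65 [0.52113886 0.36707482 0.13533366] [2.45091752e-04 2.51621034e-01 9.67825660e-01 5.34701010e-04] 1.0010875790359992 [ 0.29047555 -0.34293175  0.56020999]
[([0.5024, 0.2444, -0.0027], 0.55)]
```

View pics/s2c.png

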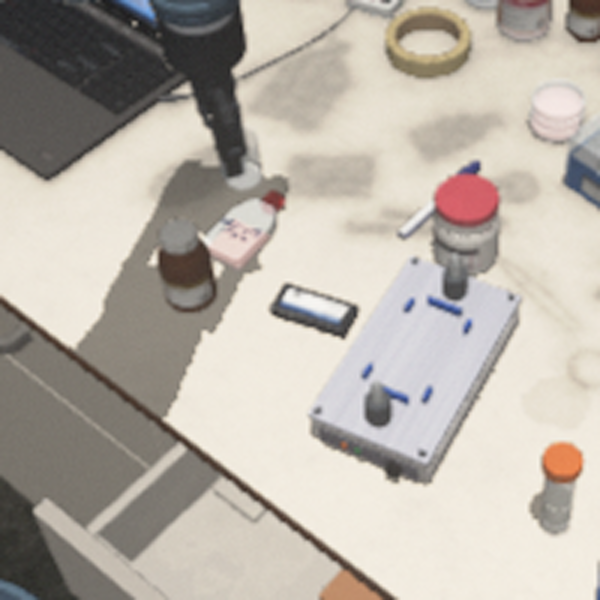

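send_rows --series '[[[0,0,10],[4,-2,0],-1],[[0,0,20],[4,-2,0],-1],[[0,0,35.3],[4,-2,0],-1],[[0,0,35.3],[4,-2,0],-1],[[0,0,35.3],[4,-2,-40],-1],[[0,0,35.3],[4,-2,-80],-1],[[0,0,35.3],[4,-2,-110],-1],[[0,0,35.3],[4,-2,-125],-1],[[0,0,35.3],[4,-2,-131],-1],[[0,0,35.3],[4,-2,-131],-1]]'

```text
time_s: 8.0
eef_pos: [0.5257, 0.3624, 0.005]
eef_rot: [0.0, -0.049, 0.999, 0.0]
wrist_force: [-0.5, 0.4, 0.5]
opening: 0.999
grasp_force: 0.0
```

send_rows --series '[[[0,0,0],[0,0,0],0],[[0,0,0],[0,0,0],0.3],[[0,0,0],[0,0,0],1],[[0,0,0],[0,0,0],1],[[0,0,0],[0,0,0],1],[[0,0,0],[0,0,0],1],[[0,0,0],[0,0,0],1]]'

```text
time_s: 8.88
eef_pos: [0.5263, 0.3629, 0.0059]
eef_rot: [0.001, -0.049, 0.999, 0.0]
wrist_force: [-0.7, 0.5, 6.7]
opening: 0.571
grasp_force: 62.7
```

send_rows --series '[[[0,0,0],[0,0,20],1],[[0,0,0],[0,0,80],1],[[0,0,0],[0,0,140],1],[[0,0,7.5],[-10,-60,140],1],[[0,0,7.5],[-15,-120,140],1],[[0,0,7.5],[-25,-180,140],1],[[0,0,7.5],[-33,-252,130],1],[[0,0,7.5],[-33,-252,130],1],[[0,0,7.5],[-33,-252,130],1],[[0,0,7.5],[-33,-252,130],1]]'

```text
time_s: 10.12
eef_pos: [0.4926, 0.1114, 0.1349]
eef_rot: [0.001, -0.115, 0.993, 0.0]
wrist_force: [-0.3, 0.6, -1.2]
opening: 0.566
grasp_force: 62.2
```

Run:
```python
from h import *
o=telemetry.get_obs(); print(o['time_s'],o['eef_pos'],o['eef_rot'],o['opening'],o['wrist_force'])
ims=[]
for c,t in (('scene',(250,260)),('top',(285,235))):
    d=shot(c,c+'3.png'); print(c,[(np.round(x['xyz'],4),x['conf']) for x in spotter.landmark_of('flask',c)[:2]])
    x,y=t; a=d['pixels'][y-60:y+60,x-32:x+34,::-1] if 0 else d['pixels'][y-65:y+65,x-43:x+43,::-1]
    ims.append(cv2.resize(a,None,fx=4.6,fy=4.6,interpolation=cv2.INTER_CUBIC))
print(ims[0].shape); cv2.imwrite('pics/c3.png',np.hstack(ims))
```

```text
10.125 [0.49255728 0.11139778 0.13492241] [ 5.23968045e-04 -1.14827775e-01  9.93385267e-01  1.38827482e-04] 0.5664429549306914 [-0.28417472  0.63585122 -1.16065585]
scene [(array([0.5053, 0.1168, 0.1285]), 0.88)]
top []
(598, 396, 3)
```

View pics/c3.png

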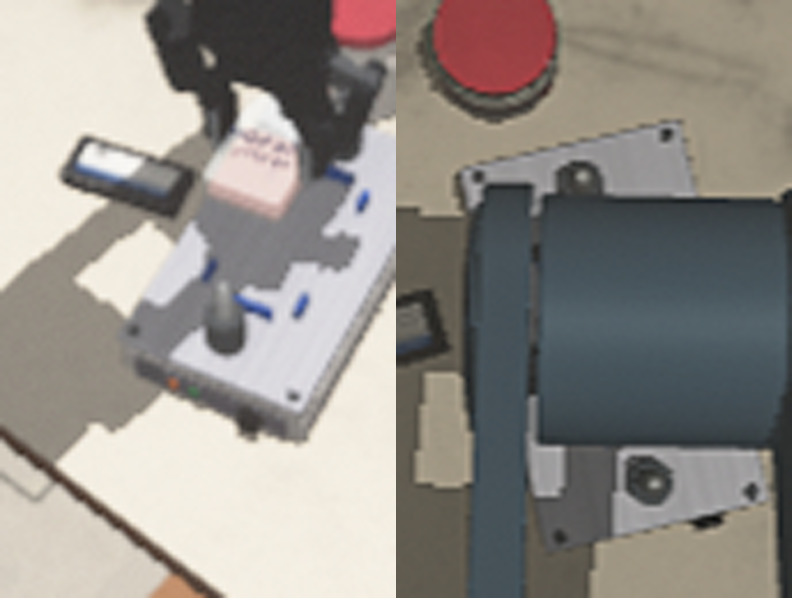

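Run:
```python
from h import *
d=shot('scene')
P=lambda x,y,z: ray(d,207+x/4.6-.4,195+y/4.6-.4,z)[:2]
print('tip',P(222,284,.1)); l,r=P(207,194,.129),P(276,217,.129); lt,rt=P(209,180,.151),P(298,207,.151)
print('bottom edge',l,r,np.linalg.norm(l-r)); 
print('stops',P(253,306,.056),'screws',P(133,330,.046),P(293,396,.046))
a=np.radians(13.1);u=np.array([np.cos(a),np.sin(a)])
t=P(253,188,.151); print('origin est', (l+r)/2+.051*u)
```

```text
tip [0.42616195 0.09221046]
bottom edge [0.45327215 0.12537692] [0.46533984 0.08428471] 0.042827548358714114
stops [0.44796517 0.08933832] screws [0.39579107 0.13802062] [0.41992176 0.03590239]
origin est [0.50897877 0.11639003]
```

send_rows --series '[[[0,0,0],[-2,-4,0],1],[[0,0,0],[-2,-4,-40],1],[[0,0,0],[-2,-4,-60],1],[[0,0,0],[-2,-4,-70],1],[[0,0,0],[-2,-4,-75],1],[[0,0,0],[-2,-4,-79],1],[[0,0,0],[-2,-4,-82],1],[[0,0,0],[-2,-4,-82],1],[[0,0,0],[-2,-4,-82],1]]'

```text
time_s: 11.5
eef_pos: [0.4904, 0.1063, 0.0526]
eef_rot: [0.0, -0.114, 0.993, -0.0]
wrist_force: [0.3, 0.7, -0.8]
opening: 0.568
grasp_force: 62.2
```

send_rows --series '[[[0,0,0],[0,0,-0.5],1],[[0,0,0],[0,0,-0.5],-0.2],[[0,0,0],[0,0,-0.5],-0.6],[[0,0,0],[0,0,-0.5],-0.6],[[0,0,0],[0,0,20],-0.6],[[0,0,0],[0,0,60],-0.6],[[0,0,0],[0,0,110],-0.6],[[0,0,-10],[0,-60,120],-0.6],[[0,0,-20],[0,-120,120],-0.6],[[0,0,-30],[10,-180,120],-0.6]]'

```text
time_s: 12.75
eef_pos: [0.5, -0.0751, 0.1729]
eef_rot: [0.001, 0.149, 0.989, -0.0]
wrist_force: [1.1, -0.4, 0.2]
opening: 0.798
grasp_force: 0.0
```

Run:
```python
from h import *
o=telemetry.get_obs(); print(o['time_s'],o['eef_pos'],o['eef_rot'],o['opening'],o['wrist_force'])
ims=[]
for c,t in (('scene',(270,250)),('top',(290,240))):
    d=shot(c,c+'4.png'); print(c,[(np.round(x['xyz'],4),x['conf']) for x in spotter.landmark_of('flask',c)[:2]])
    x,y=t; a=d['pixels'][y-60:y+60,x-39:x+39,::-1]
    ims.append(cv2.resize(a,None,fx=5,fy=5,interpolation=cv2.INTER_CUBIC))
cv2.imwrite('pics/c4.png',np.hstack(ims))
```

```text
12.75 [ 0.49996254 -0.07511101  0.17288374] [ 5.61859556e-04  1.49147921e-01  9.88814733e-01 -7.69729922e-05] 0.7979825476638406 [ 1.14819297 -0.39392668  0.20260693]
scene [(array([0.5041, 0.1105, 0.0448]), 0.77), (array([ 0.4374,  0.3561, -0.003 ]), 0.21)]
top [(array([0.503 , 0.1096, 0.0449]), 0.79)]
```

View pics/c4.png

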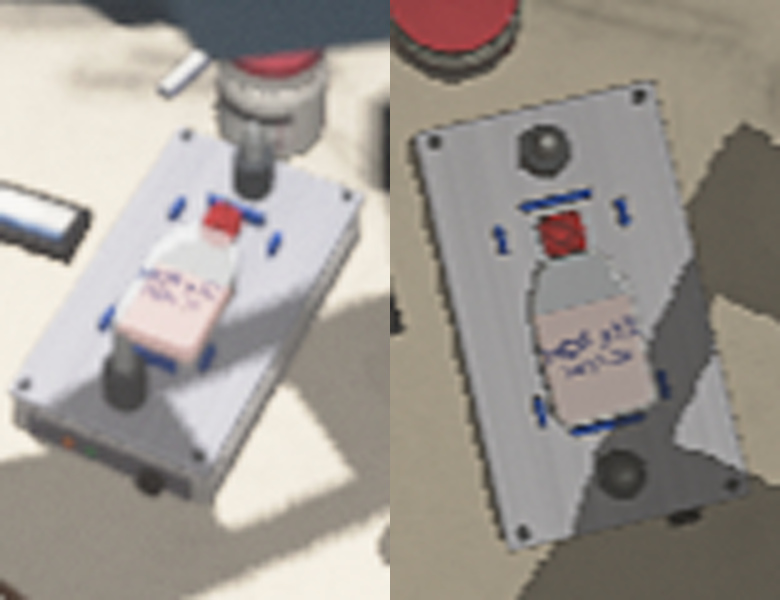

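send_rows --series '[[[0,0,-10],[4,-20,0],-0.4],[[0,0,-20],[8,-40,0],-0.4],[[0,0,-30],[13,-74,0],-0.4],[[0,0,-44.2],[13,-74,0],-0.4],[[0,0,-44.2],[13,-74,0],-0.4],[[0,0,-44.2],[13,-74,-50],-0.4],[[0,0,-44.2],[13,-74,-100],-0.4],[[0,0,-44.2],[13,-74,-140],-0.4],[[0,0,-44.2],[13,-74,-153],-0.4],[[0,0,-44.2],[13,-74,-153],-0.4]]'

```text
time_s: 14.2
eef_pos: [0.513, -0.1466, 0.0191]
eef_rot: [-0.001, 0.507, 0.862, 0.0]
wrist_force: [0.1, -0.2, 0.4]
opening: 0.7
grasp_force: 0.0
```

send_rows --series '[[[0,0,0],[0,0,0],-0.2],[[0,0,0],[0,0,0],0.2],[[0,0,0],[0,0,0],0.5],[[0,0,0],[0,0,0],1],[[0,0,0],[0,0,0],1],[[0,0,0],[0,0,0],1],[[0,0,0],[0,0,0],1],[[0,0,0],[0,0,0],1],[[0,0,0],[0,0,0],1]]'

```text
time_s: 15.32
eef_pos: [0.5138, -0.1482, 0.0204]
eef_rot: [0.001, 0.508, 0.861, -0.0]
wrist_force: [-2.2, 0.9, 6.6]
opening: 0.199
grasp_force: 59.8
```

send_rows --series '[[[0,0,0],[0,0,10],1],[[0,0,0],[0,0,50],1],[[0,0,0],[0,0,90],1],[[0,0,0],[0,0,127],1],[[0,0,-4],[0,30,127],1],[[0,0,-8],[0,80,127],1],[[0,0,-12],[-4,130,127],1],[[0,0,-15.8],[-6,180,127],1],[[0,0,-15.8],[-8,225,127],1],[[0,0,-15.8],[-9,259,127],1]]'

```text
time_s: 16.58
eef_pos: [0.5033, 0.1132, 0.1464]
eef_rot: [-0.0, 0.621, 0.784, -0.0]
wrist_force: [0.3, -0.3, -2.6]
opening: 0.2
grasp_force: 59.1
```

send_rows --series '[[[0,0,0],[0,0,0],1],[[0,0,0],[0,0,0],1],[[0,0,0],[0,0,0],1]]'

```text
time_s: 16.95
eef_pos: [0.5042, 0.1103, 0.1463]
eef_rot: [0.0, 0.622, 0.783, -0.0]
wrist_force: [-0.2, 0.2, -2.2]
opening: 0.197
grasp_force: 59.1
```

Run:
```python
from h import *
o=telemetry.get_obs(); print(o['time_s'],o['eef_pos'],o['eef_rot'],o['opening'],o['wrist_force'],o['torque'])
ims=[]
for c,t in (('scene',(267,238)),('top',(290,238))):
    d=shot(c,c+'5.png')
    for n in ('cover','handle'): print(c,n,[(np.round(x['xyz'],4),x['conf']) for x in spotter.landmark_of(n,c)[:2]])
    x,y=t; a=d['pixels'][y-60:y+60,x-39:x+39,::-1]
    ims.append(cv2.resize(a,None,fx=5,fy=5,interpolation=cv2.INTER_CUBIC))
cv2.imwrite('pics/c5.png',np.hstack(ims))
```

```text
16.95 [0.50424822 0.11030584 0.1463149 ] [ 3.84999143e-05  6.22163060e-01  7.82887676e-01 -1.09477507e-04] 0.1969584942243492 [-0.19840028  0.16365046 -2.23981885] [-0.05750062 -0.00731732 -0.0177693 ]
scene cover [(array([0.5031, 0.1062, 0.1246]), 0.73), (array([0.5054, 0.1108, 0.046 ]), 0.73)]
scene handle [(array([0.5029, 0.1058, 0.1622]), 0.84)]
top cover []
top handle []
```

View pics/c5.png

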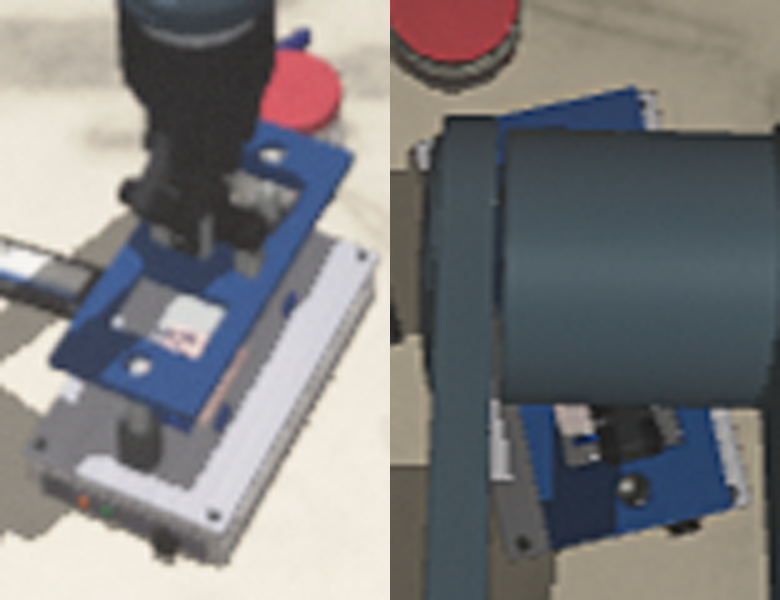

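Run:
```python
from h import *
s=shot('scene'); t=shot('top')
S=lambda x,y,z: ray(s,228+x/5-.4,178+y/5-.4,z)[:2]
T=lambda x,y,z: ray(t,251+(x-390)/5-.4,178+y/5-.4,z)[:2]
f,n=S(271,156,.134),S(139,366,.134); v=f-n
print('scene holes',n,f,'mid',(f+n)/2,np.degrees(np.arctan2(v[1],v[0])),np.linalg.norm(v))
print('scene corners',S(355,153,.134),S(197,420,.134),S(52,357,.134))
print('top hole',T(632,488,.134),'corners',T(633,88,.134),T(740,508,.134),T(553,550,.134))
a=np.radians(13.1);u=np.array([np.cos(a),np.sin(a)]);w=np.array([-u[1],u[0]]);c=np.array([.5042,.1103])
for k in ((-.08,0),(.08,0),(.098,-.042),(-.098,-.042),(-.098,.042)): print('expected if centred',k,c+k[0]*u+k[1]*w)
```

```text
scene holes [0.42273522 0.08561937] [0.57567274 0.12176007] mid [0.49920398 0.10368972] 13.295673612325944 0.1571497229752536
scene corners [0.60639258 0.08708038] [0.41583236 0.04155457] [0.39923188 0.12382039]
top hole [0.42679738 0.09112514] corners [0.60781157 0.09077089] [0.41812221 0.04267352] [0.3992515  0.12640814]
expected if centred (-0.08, 0) [0.42628192 0.0921679 ]
expected if centred (0.08, 0) [0.58211808 0.1284321 ]
expected if centred (0.098, -0.042) [0.609169   0.09160484]
expected if centred (-0.098, -0.042) [0.41826971 0.04718118]
expected if centred (-0.098, 0.042) [0.399231   0.12899516]
```

send_rows --series '[[[0,0,0],[0,1,0],1],[[0,0,0],[0,3,0],1],[[0,0,0],[0,3,-10],1],[[0,0,0],[0,3,-19],1],[[0,0,0],[0,3,-19],1],[[0,0,0],[0,3,-19],1]]'

```text
time_s: 18.1
eef_pos: [0.5041, 0.1143, 0.1271]
eef_rot: [-0.0, 0.622, 0.783, -0.0]
wrist_force: [0.5, -0.6, -2.2]
opening: 0.196
grasp_force: 59.0
```

Run:
```python
from h import *
o=telemetry.get_obs(); print(o['time_s'],o['eef_pos'],o['wrist_force'],o['torque'])
s=shot('scene','s6.png'); print([(np.round(x['xyz'],4),x['conf']) for n in ('cover','handle') for x in spotter.landmark_of(n,'scene')[:1]])
t=shot('top','t6.png')
z=o['eef_pos'][2]-.0204; print(z)
a=np.radians(13.1);u=np.array([np.cos(a),np.sin(a)]);c=np.array([.5047,.1105]); ims=[]
for d,k in ((t,-.08),(s,-.08),(s,.08)):
    p=proj(d,[*(c+k*u),z+.008]); q=proj(d,[*(c+k*u),.1]); x,y=(p+.5).astype(int)-10
    im=cv2.resize(d['pixels'][y:y+22,x:x+22,::-1],None,fx=12,fy=12,interpolation=cv2.INTER_CUBIC); print((p-[x,y])*12+6,(q-[x,y])*12+6); ims.append(im)
cv2.imwrite('pics/c6.png',np.hstack(ims))
```

```text
18.1 [0.50412767 0.11426893 0.12713731] [ 0.48135613 -0.60645283 -2.1884265 ] [ 0.06566618  0.02750436 -0.03326745]
[(array([0.5011, 0.1109, 0.1058]), 0.78), (array([0.5057, 0.1097, 0.1454]), 0.89)]
0.10673731280731508
[125.36527672 125.38645243] [120.93290257 123.11307535]
[122.88476045 124.25230782] [125.64926727 163.86631198]
[130.63247361 122.76237976] [130.32210462 163.87054918]
```

View pics/c6.png

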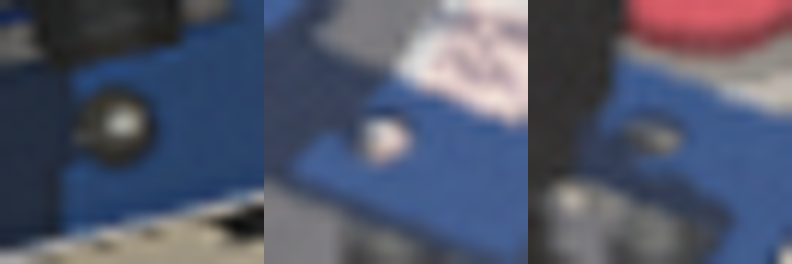

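send_rows --series '[[[0,0,0],[0.5,-1.2,0],1],[[0,0,0],[0.5,-1.2,-5],1],[[0,0,0],[0.5,-1.2,-9],1],[[0,0,0],[0.5,-1.2,-12],1],[[0,0,0],[0.5,-1.2,-14],1],[[0,0,0],[0.5,-1.2,-14],1]]'

```text
time_s: 19.05
eef_pos: [0.5045, 0.1131, 0.1131]
eef_rot: [-0.0, 0.622, 0.783, -0.0]
wrist_force: [-0.8, 0.7, -2.8]
opening: 0.201
grasp_force: 59.2
```

send_rows --series '[[[0,0,0],[0,0,-2],1],[[0,0,0],[0,0,-4],1],[[0,0,0],[0,0,-6],1],[[0,0,0],[0,0,-6],1]]'

```text
time_s: 19.55
eef_pos: [0.5045, 0.1131, 0.107]
eef_rot: [-0.0, 0.622, 0.783, -0.0]
wrist_force: [0.7, 0.5, -2.3]
opening: 0.197
grasp_force: 59.2
```

send_rows --series '[[[0,0,0],[0,0,-2],1],[[0,0,0],[0,0,-4],1],[[0,0,0],[0,0,-6],1],[[0,0,0],[0,0,-8],1],[[0,0,0],[0,0,-10],1],[[0,0,0],[0,0,-11.5],1],[[0,0,0],[0,0,-12],1],[[0,0,0],[0,0,-12],1]]'

```text
time_s: 20.55
eef_pos: [0.5046, 0.1131, 0.0952]
eef_rot: [-0.0, 0.622, 0.783, -0.0]
wrist_force: [-0.5, -0.5, -1.7]
opening: 0.196
grasp_force: 59.2
```

send_rows --series '[[[0,0,0],[0,0,-0.5],1],[[0,0,0],[0,0,-1],1],[[0,0,0],[0,0,-1.3],1],[[0,0,0],[0,0,-1.3],1]]'

```text
time_s: 21.05
eef_pos: [0.5047, 0.1131, 0.0944]
eef_rot: [0.0, 0.622, 0.783, 0.0]
wrist_force: [-3.1, 0.2, 3.5]
opening: 0.198
grasp_force: 59.9
```

send_rows --series '[[[0,0,0],[0,0,0],0.4],[[0,0,0],[0,0,0],0],[[0,0,0],[0,0,0],-0.2],[[0,0,0],[0,0,0],-0.2],[[0,0,0],[0,0,10],-0.2],[[0,0,0],[0,0,40],-0.2],[[0,0,0],[0,0,90],-0.2],[[0,0,0],[-20,-60,120],-0.2],[[0,0,0],[-40,-120,120],-0.2],[[0,0,0],[-60,-180,120],-0.2]]'

```text
time_s: 22.3
eef_pos: [0.4472, -0.0605, 0.2157]
eef_rot: [0.002, 0.621, 0.784, 0.0]
wrist_force: [1.0, -0.9, -0.1]
opening: 0.599
grasp_force: 0.0
```

Run:
```python
from h import *
ims=[]
for c,t in (('scene',(270,240)),('top',(290,238))):
    d=shot(c,c+'7.png')
    for n in ('cover','handle','flask','slide_case','jar','amber_bottle','beaker','tube'): print(c,n,[(np.round(x['xyz'],4),x['conf']) for x in spotter.landmark_of(n,c)[:1]])
    x,y=t; a=d['pixels'][y-60:y+60,x-39:x+39,::-1]
    ims.append(cv2.resize(a,None,fx=5,fy=5,interpolation=cv2.INTER_CUBIC))
cv2.imwrite('pics/c7.png',np.hstack(ims))
```

```text
scene cover [(array([0.5073, 0.1128, 0.0719]), 0.62)]
scene handle [(array([0.5077, 0.1093, 0.1123]), 0.78)]
scene flask [(array([0.5022, 0.1102, 0.0452]), 0.47)]
scene slide_case [(array([ 0.5033,  0.2414, -0.0018]), 0.6)]
scene jar [(array([ 0.6576,  0.1777, -0.002 ]), 0.84)]
scene amber_bottle [(array([ 0.4394,  0.3555, -0.0028]), 0.88)]
scene beaker []
scene tube [(array([ 0.4619, -0.0828,  0.0051]), 0.73)]
top cover [(array([0.5045, 0.1164, 0.0727]), 0.86)]
top handle [(array([0.5048, 0.1073, 0.1191]), 0.57)]
top flask [(array([0.5048, 0.1092, 0.0473]), 0.68)]
top slide_case [(array([0.5005, 0.24  , 0.0016]), 0.75)]
top jar [(array([0.6564, 0.1738, 0.0011]), 0.78)]
top amber_bottle [(array([ 0.4438,  0.3551, -0.0019]), 0.58)]
top beaker [(array([ 0.5924,  0.4319, -0.0009]), 0.58)]
top tube [(array([ 0.4628, -0.0827,  0.0007]), 0.41)]
```

View pics/c7.png

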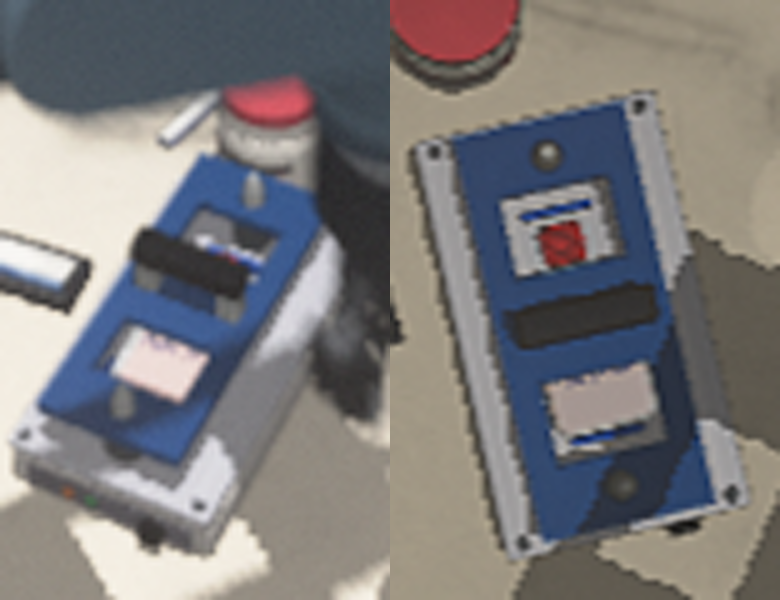

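The cover sits level with both pins through its holes, at scene crop (253,185) and (122,400). The flask lies under it between the stops, and the case is flat on the bench.

```bash
python3 -c "
from bench import ctrl; print(ctrl.hand_in())"
```

```text
the job is handed in; nothing more can be done
None
```

I handed the job in at about 23 s of the 72 s allowed: in the last pictures the slide case lies flat on the bench, the flask lies flat in the cradle, and the cover sits level over both pins. The hand-in gave no verdict.

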